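Let a visitor in from the lobby's door-entry desk station

ROBOT

A 6-joint arm with a two-finger parallel gripper is mounted at the origin on the work surface. World frame = base frame: x ahead of the robot, y to its left, z up, the work surface at z = 0. Lengths are in m, angles in rad, forces in N, time in s.
With the tool pointing down it reaches from about 0.375 to 0.975 m from the base axis. Payload 3.8 kg.
Tool frame: the origin (TCP) lies midway between the tips of the shut fingers; the grasp point (between the pads) lies 19 mm behind it; z points along the fingers, y is the line along which they close (so a half turn about z gives the same grasp; the last joint's range is limited). The gripper opens to 85 mm and grips with 20 to 120 N. Pads are 22 mm wide; open, the fingers measure 114 mm over their backs; the gripper's body (76 mm by 85 mm) begins 54 mm behind the grasp point. The pads swing forward as they close: fully open they stand 13 mm farther back than shut.
Start: joints at [-1.257, 0.264, 1.604, -0, 1.274, -0.037], TCP at [0.232, -0.634, 0.231] pointing down, gripper open.
Joint ranges: [-2.63, 2.63], [-0.94, 2.18], [0.31, 2.57], [-1.31, 4.45], [0, 2.66], [-2.55, 2.55]. Speed limits (rad/s): [2.57, 2.57, 3.14, 3.14, 3.14, 3.14].

INTERFACE

Orientations are given as a rotation vector (axis times angle).
In Python, from workcell import bot gives the robot as it stands.
- The arm moves only by the tool servo_tool, never from a script. Its argument "series" is a list of rows, each a list of 7 numbers: the shift along the world's x, y, z in units of 0.15 m (1.0 is 0.15 m), then the turn, a rotation vector about the world's x, y, z in units of 180 degrees (1.0 is 180 degrees), then the closure, from 0 (fully open) to 1 (shut). A call has 1 to 20 rows; each row is the pose to reach, as a shift and turn from the pose commanded when the call began, turning the shorter way round; what a row does not reach only later rows make up. A row lasts 1/10 s, in which the tool goes at most 50 mm and 8.59 degrees, less where a joint would pass 70% of its speed; a pose out of reach is approached as far as the arm can. A call with a number of a shift or a turn outside -1 to 1 is refused whole. A call with a gripper value outside its range is refused whole. The fingers move at their own pace and stop on an object; "newtons" is the grip in N (left out, the last holds). Time passes only in rows, so rows that repeat a pose let the fingers close. It gives the time, the measured TCP pose, the force, the opening and the grip force at its end, in the units of the state.
- bot.read_state(): the state, without advancing time (a new reading comes with each control period).
- bot.read_camera(name): name is "side" or "top" or "wrist"; returns the picture (384x512x3 uint8, red, green, blue); there is no depth.
- bot.camera_info(name): a dict with "vertical_fov" (degrees; the focal length in pixels is half the picture's height over the tangent of half this angle, whatever the lens; pixels are square), "cx", "cy" (the principal point, pixels), "dist" ([k1, k2, p1, p2, k3] as OpenCV has them; the pictures are not rectified), "R" (3x3) and "t" (3): a world point X has camera coordinates R X + t. Camera axes: x right, y down, z forward; pixel columns grow to the right and rows downward; lengths in m; the calibration is good to about 2 mm. A picture is of the moment at which its call begins: read the wrist's pose just before it. camera_info takes no time and is no camera call; for the wrist camera it gives the pose at the moment of the call.
- bot.finish_job(): hands the job in; it is judged then, once.
Trained networks look in the newest picture that a camera, given by its name, has taken for a name from the list of things; names that differ only in an ending like _2 or _b are one class to them, and where a whole thing is asked for, a point or a joint stands for the part that bears it (a point fixed in the world has none). Each returns a list of dicts, best first, with "score" (0 to 1); they miss things now and then, are a little off and sometimes report something else, mostly with a low value. They report only what shows in the picture. A call takes as long as a camera call.
- bot.recognise(target, camera): "box" ([left, top, right, bottom] as shares, 0 to 1, of the picture: columns of its width, rows of its height, round what is visible of it).
- bot.trace(target, camera): "mask" (384x512 bool, what is visible of it) and "box" ([left, top, right, bottom] as shares, 0 to 1, of the picture: columns of its width, rows of its height, round what is visible of it).
- bot.mark_of(target, camera): "at" ([row, column] as shares, 0 to 1, of the picture: columns of its width, rows of its height: a listed point, or the origin of a listed thing).
The state is a dict: "time": time; "q": joint angles; "joint_vel": joint speeds; "joint_torque": joint torques, N m; "tool_pos": TCP position; "tcp_rot": TCP orientation; "wrist_force": force on the tool from outside, world axes, zero at the start; "torque": the same for the moment, N m; "width": opening from 0.0 (shut) to 1.0 (fully open); "grip_force": force on a finger pad.
Only numpy, scipy, OpenCV 4.12 (cv2) and the standard library are available. Lean on these libraries where they do the work, as an engineer would, in place of code of your own. Each camera call takes 0.05 s, during which the arm holds its last target. There are 200 camera calls.

TASK

A visitor is waiting at the street door. On the door-entry desk station, tap the round picture key to see who it is, then press the far end of the talk rocker to open the line, tap the square door-release key while the line is open, and finally press the near end of the talk rocker to close the line. Use light fingertip presses only: leave the light key unpressed and the handset in its cradle, and do not shift the station, the parcel, the mug or the stamp.

Things in the scene. Friction and masses are not known exactly. Their poses are not given: they have to be found in the camera images.
- station: Black door-entry desk station, 300 mm wide (y), 210 mm deep, 1.6 kg, loose. Origin: centre of underside; x away from the user, y to the user's left. Its rigid face slopes up away from the user at 0.22 rad; mid-face is 58 mm up. Handset at left, dark screen at right; below the screen four grey controls at 52 mm centres, left to right: round picture, long talk rocker, square door, narrow light.
- picture_top (a point): Centre of the top of the picture key (leftmost, round, 34 mm across, eye pictogram); it moves with the key. Its z axis is the outward normal of the sloping face, y to the user's left. The top stands 13 mm out of the face.
- picture (a joint): Travel of the picture key into the face: 0 up, 0.0085 m fully down. A spring brings it back; it yields from about 1.2 N and needs 0.8 N more per mm. It makes contact beyond 3 mm (3.6 N); 4 to 6 mm is a good tap.
- talk_far (a point): Point to press on the far end of the talk rocker (second from the left, 60 mm long up the slope, 36 mm wide), on its top surface 21 mm uphill of its pivot. Moves with the rocker; point z is the rocker's own top normal, which leans 0.14 rad either way from the face's normal.
- talk_near (a point): Point to press on the near end of the talk rocker, on its top surface 21 mm downhill of the pivot (42 mm from talk_far). Same axes as talk_far.
- talk (a joint): Angle of the talk rocker: 0 near end fully down = line closed (the start); 0.28 rad far end fully down = line open. No spring: it stays where it is left. 1 to 4 N on an end turns it; the end travels 6 mm to its stop, where a rubber mount gives up to 4 mm more under 5 to 15 N. Level at 0.14, its top is 10 mm out of the face. Open counts above 0.20, closed below 0.08.
- door_top (a point): Centre of the top of the door-release key (third from the left, 36 x 36 mm square, key pictogram), 13 mm out of the face; moves with the key, axes as picture_top.
- door (a joint): Travel of the door-release key, like the picture key: 0 up, 0.0085 m fully down, sprung, contact beyond 3 mm.
- light_top (a point): Centre of the top of the light key (rightmost, a narrow bar 36 mm wide and 18 mm deep, bulb pictogram), 13 mm out of the face. Not to be pressed.
- light (a joint): Travel of the light key, 0 up, 0.0085 m fully down, sprung as the others.
- handset: Loose black telephone handset, 186 mm long, 50 mm wide, lying in its cradle along the station's left edge; its back is 33 mm out of the face. Origin: centre of its underside, which lies on the face. Its right side is 28 mm from the edge of the picture key.
- cradle (a point): Point of the station's face under the centre of the seated handset; the handset's origin lies here while it is in the cradle.
- parcel: Cardboard parcel 130 x 180 x 75 mm (x, y, z), standing to the left of the station. Origin: centre of its underside.
- mug: White mug, 80 mm across, 92 mm tall, right of the station. Origin: centre of its underside.
- stamp: Hand stamp, wooden base 30 x 62 mm with a turned upright handle, 71 mm tall, right of the station. Origin: centre of its underside.

How it is judged:
On the way, in this order (a step that is already met when the one before it is completed fails the run):
1. the picture key is tapped, the line still being closed (value of joint picture above 0.003 m and value of joint door below 0.0015 m and value of joint talk below 0.08 rad), for 0.04 s.
2. the far end of the talk rocker is down: line open (value of joint talk above 0.2 rad and value of joint picture below 0.0015 m), for 0.1 s.
3. the door-release key is tapped with the line open (all of step 2 and value of joint door above 0.003 m), for 0.04 s.
4. the near end of the talk rocker is down again: line closed (value of joint talk below 0.08 rad and value of joint door below 0.0015 m), for 0.1 s.
At the end, for the whole second after the job is handed in: Talk rocker back with its near end down (below 0.08 rad), all three keys up (within 1 mm), handset in its cradle (within 10 mm), station, parcel, mug and stamp within 15 mm of where they stood, all at rest (value of joint talk below 0.08 rad and value of joint each of picture, door, light below 0.001 m and distance between handset and cradle below 0.01 m and distance of each of station, parcel, mug, stamp from where it was at the start of the episode below 0.015 m and linear speed of each of station, handset below 0.01 m/s); the robot touches nothing.
It fails at once if the door-release key is pressed while the line is not open (value of joint door above 0.003 m and value of joint talk below 0.18 rad).
It fails at once if the light key is pressed (beyond 3 mm) (value of joint light above 0.003 m).
It fails at once if the station is pressed with more than 25 N (contact force between any of the fingers, the arm and station above 25 N).
It fails at once if the station is shifted more than 15 mm, lifted or tipped (distance of station from where it was at the start of the episode above 0.015 m or angle between station's own z axis and vertical above 0.06 rad).
It fails at once if the handset leaves its cradle (by more than 10 mm), or the parcel, the mug or the stamp is moved more than 15 mm or tipped (distance between handset and cradle above 0.01 m or distance of any of parcel, mug, stamp from where it was at the start of the episode above 0.015 m or angle between any of mug, stamp's own z axis and vertical above 0.3 rad).
It also fails if it takes over 45 s, if anything falls off the work surface, if the arm or the gripper's body presses on something with over 40 N, if the wrist force passes 120 N, or if a joint passes its speed limit or range.

## Working session

There is one attempt and no reset: what is moved stays moved. The work goes in short steps, Python scripts to look and compute and a tool call to move; the robot and the scene stay as the last step left them, time stands still between calls to the robot, and variables do not carry over. Pictures are saved under pics/ and viewed, at most 10 in all, crops included, and the job is handed in when it is done.

Besides the shell and the picture viewer there is one more tool, called after "Emit:" as a command line: name --pt "numbers of a row" for each row, then --argument value for the rest. servo_tool: Moves the arm, as the interface text tells. Shifts and turns lie within -1 to 1; 1 stands for 0.15 m of shift or 180 degrees of turn. Its arguments: {"type":"object","properties":{"series":{"type":"array","items":{"type":"array","items":{"type":"number"}}},"newtons":{"type":"number"}},"required":["series"]}

```bash
mkdir -p pics && cat > h.py <<'E'
import numpy as np,cv2
from workcell import bot
P=["picture_top","talk_far","talk_near","door_top","light_top","cradle","station","handset"]
def K(i):
    f=192/np.tan(np.radians(i["vertical_fov"])/2)
    return np.array([[f,0,i["cx"]],[0,f,i["cy"]],[0,0,1.]])
def ray(i,u,v):
    p=cv2.undistortPoints(np.array([[[u,v]]],float),K(i),np.array(i["dist"],float))[0,0]
    R=np.array(i["R"]);return -R.T@np.array(i["t"]),R.T@np.array([p[0],p[1],1])
def proj(i,X):
    return cv2.projectPoints(np.array(X,float).reshape(-1,1,3),cv2.Rodrigues(np.array(i["R"]))[0],np.array(i["t"],float),K(i),np.array(i["dist"],float))[0].reshape(-1,2)
def save(c,n):
    im=bot.read_camera(c);cv2.imwrite("pics/"+n,im[:,:,::-1]);return im
E
python3 - <<'E'
from h import *
ims=[]
for c in ["side","top"]:
    ims.append(bot.read_camera(c)); 
    for n in P:
        r=bot.mark_of(n,c); print(c,n,[(np.round(np.array(d["at"])*[384,512],1),round(d["score"],2)) for d in r[:2]])
cv2.imwrite("pics/a.png",cv2.resize(np.vstack(ims),(400,600))[:,:,::-1])
cv2.imwrite("pics/top.png",ims[1][:,:,::-1])
cv2.imwrite("pics/side.png",ims[0][:,:,::-1])
print(bot.read_state()); 
for c in ["side","top"]:
    i=bot.camera_info(c);print(-np.array(i["R"]).T@np.array(i["t"]),i["vertical_fov"])
E
```

```text
side picture_top [(array([150., 306.]), 0.51)]
side talk_far [(array([137.6, 296.1]), 0.42)]
side talk_near [(array([142.5, 309.4]), 0.58)]
side door_top [(array([134.2, 305.2]), 0.51)]
side light_top [(array([127.8, 302.4]), 0.51)]
side cradle [(array([161.6, 288.3]), 0.97)]
side station [(array([152.6, 284.2]), 0.85), (array([141.6, 309.6]), 0.37)]
side handset [(array([156.7, 284.1]), 0.82)]
top picture_top [(array([217.5, 365.3]), 0.49)]
top talk_far [(array([201.2, 381. ]), 0.67)]
top talk_near [(array([217.5, 388.4]), 0.62)]
top door_top [(array([204.5, 405.4]), 0.78), (array([239., 254.]), 0.71)]
top light_top [(array([197.3, 423. ]), 0.61)]
top cradle [(array([197.5, 333.3]), 0.86), (array([215.5, 364.1]), 0.56)]
top station [(array([191.4, 370.7]), 0.79), (array([203.3, 382.5]), 0.2)]
top handset [(array([198.9, 331.7]), 0.78)]
{'time': 0.9, 'q': array([-1.25687513e+00,  2.63852949e-01,  1.60400971e+00, -1.19772980e-05,
        1.27371614e+00, -3.69305255e-02]), 'joint_vel': array([-6.83832245e-05,  2.04949344e-03, -5.41544024e-04,  7.84254569e-04,
       -1.65043644e-03, -1.68769321e-03]), 'joint_torque': array([-6.28490434e-04, -5.15047252e+01, -3.67735970e+01, -2.30940805e-04,
        4.90029524e-04, -2.88983664e-06]), 'tool_pos': array([ 0.23196654, -0.63387406,  0.2313062 ]), 'tcp_rot': array([ 3.09336041e+00,  5.48296994e-01, -1.48130434e-05]), 'wrist_force': array([-0.42820127,  0.2924832 , -0.76541835]), 'torque': array([-0.03603661, -0.00622924, -0.01069392]), 'grip_force': 0.0, 'width': 0.9983835212691391}
[0.22470755 1.13811513 0.71438537] 42.740161272768844
[0.45783728 0.08919466 0.97119891] 54.32325331357069
```

View pics/top.png

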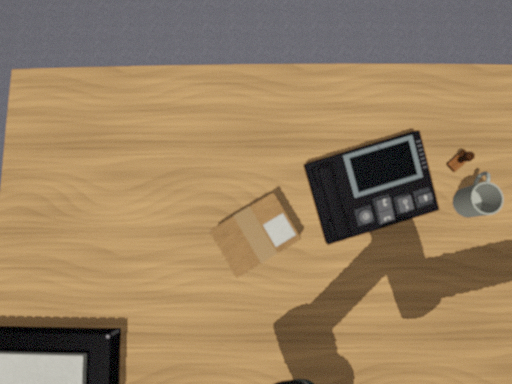

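```bash
python3 - <<'E'
from h import *
T=bot.camera_info("top");S=bot.camera_info("side")
# fit station pose (x,y,yaw) on z=0 from both cameras
sl=0.22;c,s=np.cos(sl),np.sin(sl)
def tri(a,b):
    o1,d1=ray(T,a[1],a[0]);o2,d2=ray(S,b[1],b[0])
    A=np.stack([d1,-d2],1);k=np.linalg.lstsq(A,o2-o1,rcond=None)[0]
    p,q=o1+k[0]*d1,o2+k[1]*d2
    return (p+q)/2,np.linalg.norm(p-q)
top=dict(pic=(217.5,365.3),far=(201.2,381),near=(217.5,388.4),door=(204.5,405.4),light=(197.3,423),cradle=(197.5,333.3),st=(191.4,370.7))
side=dict(pic=(150,306),far=(137.6,296.1),near=(142.5,309.4),door=(134.2,305.2),light=(127.8,302.4),cradle=(161.6,288.3),st=(152.6,284.2))
for k in top: print(k,*[np.round(x,4) for x in tri(top[k],side[k])])
E
```

```text
pic [ 0.5181 -0.1658  0.0488] 0.0023
far [ 0.5574 -0.1998  0.069 ] 0.0005
near [ 0.5195 -0.2232  0.0474] 0.0013
door [ 0.5475 -0.2657  0.0534] 0.0057
light [ 0.5665 -0.3101  0.0542] 0.0027
cradle [ 0.5611 -0.0915  0.0405] 0.0189
st [ 0.5902 -0.191   0.0161] 0.0034
```

The top view shows the station at about (385,185), yawed about 18°, with the controls in a row at rows 217 to 198. The mug and stamp are to its right and the parcel to its left. Next I move over the station with the fingers shut, for a near look.

Emit:
servo_tool --pt "0.15 0.25 0.1 0 0 0 1" --pt "0.3 0.5 0.2 0 0 0 1" --pt "0.45 0.75 0.3 0 0 0 1" --pt "0.6 1 0.4 0 0 0 1" --pt "0.6 1 0.4 0 0 0 1"

```text
time: 1.4
tool_pos: [0.3251, -0.4811, 0.2947]
tcp_rot: [3.089, 0.554, 0.006]
wrist_force: [-0.4, -1.2, -0.5]
width: 0.143
grip_force: 0.0
```

Emit:
servo_tool --pt "0.15 0.25 0 0 0 0 1" --pt "0.3 0.5 0 0 0 0 1" --pt "0.4 0.75 0 0 0 0 1" --pt "0.6 1 0 0 0 0 1" --pt "0.6 1 0 0 0 0 1"

```text
time: 1.9
tool_pos: [0.4144, -0.3303, 0.2913]
tcp_rot: [-3.091, -0.556, -0.003]
wrist_force: [-0.3, 0.0, 0.3]
width: 0.002
grip_force: 0.0
```

Emit:
servo_tool --pt "0.2 0.25 0 0 0 0 1" --pt "0.3 0.5 0 0 0 0 1" --pt "0.45 0.75 0 0 0 0 1" --pt "0.5 0.8 0 0 0 0 1" --pt "0.5 0.8 0 0 0 0 1" --pt "0.5 0.8 0 0 0 0 1"

```text
time: 2.5
tool_pos: [0.4866, -0.2151, 0.2911]
tcp_rot: [3.093, 0.548, -0.002]
wrist_force: [-0.9, -0.2, -0.3]
width: 0.002
grip_force: 0.0
```

```bash
python3 - <<'E'
from h import *
st=bot.read_state();print(st["time"],st["tool_pos"],st["tcp_rot"],st["wrist_force"])
i=bot.camera_info("wrist");save("wrist","w1.png")
print(i)
for n in P:
    r=bot.mark_of(n,"wrist"); print(n,[(np.round(np.array(d["at"])*[384,512],1),round(d["score"],2)) for d in r[:2]])
E
```

```text
2.5 [ 0.48655728 -0.21510298  0.29105599] [ 3.09274420e+00  5.47900762e-01 -1.56569472e-03] [-0.92732396 -0.1546318  -0.29933524]
{'vertical_fov': 70.42035525053446, 'cx': 256.651175475165, 'cy': 195.37296723805062, 'dist': array([-0.01056278,  0.        ,  0.        ,  0.        ,  0.        ]), 'R': array([[ 3.42976658e-01, -9.39343898e-01, -2.31312466e-04],
       [-9.04907830e-01, -3.30469280e-01,  2.68201184e-01],
       [-2.52009587e-01, -9.17774292e-02, -9.63362897e-01]]), 't': array([-0.36829354,  0.31839895,  0.53841319])}
picture_top [(array([129.9, 229.6]), 0.85)]
talk_far [(array([119.9, 270.7]), 0.79)]
talk_near [(array([149.6, 268.6]), 0.87)]
door_top [(array([138.5, 309.4]), 0.91)]
light_top [(array([138. , 343.7]), 0.68), (array([95.7, 52.9]), 0.24)]
cradle [(array([ 79.3, 178. ]), 0.68), (array([ 88.9, 260.7]), 0.5)]
station [(array([ 89.3, 260.6]), 0.66)]
handset [(array([ 78. , 178.7]), 0.74)]
```

View pics/w1.png

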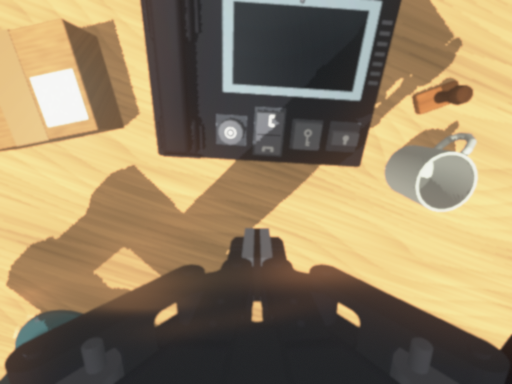

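```bash
cat > fit.py <<'E'
from h import *
from scipy.optimize import least_squares
c,s=np.cos(.22),np.sin(.22)
def face(u,y,h): return np.array([u*c-h*s,y,.058+u*s+h*c])
def model(p):
    X,Y,a,u0,y0,uc=p
    L=dict(picture_top=face(u0,y0,.013),talk_far=face(u0+.0205,y0-.052,.0129),talk_near=face(u0-.0215,y0-.052,.0071),
     door_top=face(u0,y0-.104,.013),light_top=face(u0,y0-.156,.013),cradle=face(uc,y0+.070,0),station=np.zeros(3))
    R=np.array([[np.cos(a),-np.sin(a),0],[np.sin(a),np.cos(a),0],[0,0,1]])
    return {k:R@v+[X,Y,0] for k,v in L.items()}
def fit(obs):
    def res(p):
        m=model(p);r=[]
        for i,d,sg in obs:
            for k,(row,col) in d.items():
                r+=list((proj(i,m[k])[0]-[col,row])/sg)
        return np.array(r)
    o=least_squares(res,[.58,-.19,.3,-.06,.05,0],loss="soft_l1");return o.x,res(o.x)
E
python3 - <<'E'
from fit import *
T=bot.camera_info("top");S=bot.camera_info("side");W=bot.camera_info("wrist")
top=dict(picture_top=(217.5,365.3),talk_far=(201.2,381),talk_near=(217.5,388.4),door_top=(204.5,405.4),light_top=(197.3,423),cradle=(197.5,333.3),station=(191.4,370.7))
side=dict(picture_top=(150,306),talk_far=(137.6,296.1),talk_near=(142.5,309.4),door_top=(134.2,305.2),light_top=(127.8,302.4),cradle=(161.6,288.3),station=(152.6,284.2))
w=dict(picture_top=(129.9,229.6),talk_far=(119.9,270.7),talk_near=(149.6,268.6),door_top=(138.5,309.4),light_top=(138,343.7),cradle=(79.3,178),station=(89.3,260.6))
x,r=fit([(T,top,1.5),(S,side,1.5),(W,w,1.5)])
print(np.round(x,4));print(np.round(r.reshape(-1,2)*1.5,1).tolist())
for k,v in model(x).items(): print(k,np.round(v,4))
a=x[2]
# tool: z=-normal, x = uphill
Rz=np.array([[np.cos(a),-np.sin(a),0],[np.sin(a),np.cos(a),0],[0,0,1]])
Rt=Rz@np.stack([[c,0,s],[0,-1,0],[s,0,-c]],1)
st=bot.read_state();R0=cv2.Rodrigues(st["tcp_rot"])[0]
print("n",Rz@[-s,0,c],"turn/pi",cv2.Rodrigues(Rt@R0.T)[0].ravel()/np.pi,"rv",cv2.Rodrigues(Rt)[0].ravel())
E
```

```text
[ 0.5931 -0.1829  0.2901 -0.0608  0.039   0.0008]
[[-0.0, -1.5], [2.1, 0.6], [-1.9, 0.2], [-0.3, -0.9], [1.8, 0.2], [-3.2, 2.3], [-5.0, -0.8], [-1.8, -2.4], [0.9, 1.2], [0.2, 0.8], [-2.4, -1.1], [-0.3, -1.3], [-4.8, -3.8], [-1.2, 5.6], [1.1, 3.0], [-0.3, -0.0], [-0.8, -0.5], [-2.0, -1.0], [1.7, 1.9], [-0.2, 0.3], [1.2, 0.9]]
picture_top [ 0.5224 -0.1633  0.0574]
talk_far [ 0.5564 -0.2074  0.0618]
talk_near [ 0.5184 -0.2187  0.047 ]
door_top [ 0.5521 -0.2629  0.0574]
light_top [ 0.567  -0.3128  0.0574]
cradle [ 0.5626 -0.0782  0.0582]
station [ 0.5931 -0.1829  0.    ]
n [-0.20910909 -0.06243043  0.97589745] turn/pi [ 0.02207154 -0.0664777  -0.0189822 ] rv [-3.0589756  -0.44688947 -0.33785108]
```

The wrist view has the picture key at (231,131), the rocker at column 268 (rows 108–155), the door key at (307,135) and the light key at (345,137). These match the fit. Next I tilt the tool to the face normal and come closer for a check.

Emit:
servo_tool --pt "0.03 0.05 -0.25 0.007 -0.022 -0.006 1" --pt "0.06 0.1 -0.5 0.015 -0.044 -0.012 1" --pt "0.09 0.15 -0.75 0.022 -0.0665 -0.019 1" --pt "0.12 0.2 -1 0.022 -0.0665 -0.019 1" --pt "0.12 0.2 -1 0.022 -0.0665 -0.019 1" --pt "0.12 0.2 -1 0.022 -0.0665 -0.019 1"

```text
time: 3.55
tool_pos: [0.5048, -0.1839, 0.1414]
tcp_rot: [-3.059, -0.449, -0.336]
wrist_force: [0.7, 0.2, 0.0]
width: -0.002
grip_force: 0.0
```

```bash
python3 - <<'E'
from fit import *
W=bot.camera_info("wrist");im=save("wrist","w2.png");st=bot.read_state()
w={}
for n in ["picture_top","talk_far","talk_near","door_top","light_top","cradle","station"]:
    r=bot.mark_of(n,"wrist")
    if r: w[n]=tuple(np.array(r[0]["at"])*[384,512]); print(n,np.round(w[n],1),round(r[0]["score"],2))
m=model([ 0.5931,-0.1829,0.2901,-0.0608,0.039,0.0008])
for k,v in m.items():
    p=proj(W,v)[0];print(k,"pred row,col",np.round(p[::-1],1));cv2.circle(im,tuple(int(q) for q in p),3,(255,0,0),1)
    if k in w: cv2.circle(im,(int(w[k][1]),int(w[k][0])),3,(0,255,0),1)
print("tcp px",proj(W,st["tool_pos"]),st["tool_pos"],st["tcp_rot"],st["time"])
cv2.imwrite("pics/w2b.png",im[:,:,::-1])
import json;json.dump(w,open("w2.json","w"))
np.savez("w2.npz",R=W["R"],t=W["t"])
E
```

```text
picture_top [194.9 242.7] 0.74
talk_far [172.1 302.1] 0.8
talk_near [215.2 300.1] 0.55
light_top [196.1 415.5] 0.75
cradle [126.9 160.2] 0.67
station [136.1 282.9] 0.72
picture_top pred row,col [195.6 240.6]
talk_far pred row,col [172.5 301.1]
talk_near pred row,col [216.5 298.1]
door_top pred row,col [195.6 359.5]
light_top pred row,col [195.7 418.6]
cradle pred row,col [122.6 159.2]
station pred row,col [135. 280.]
tcp px [[259.80215194 241.65121123]] [ 0.50629422 -0.18470162  0.14322918] [-3.06014209 -0.44892682 -0.34106691] 3.6
```

View pics/w2b.png

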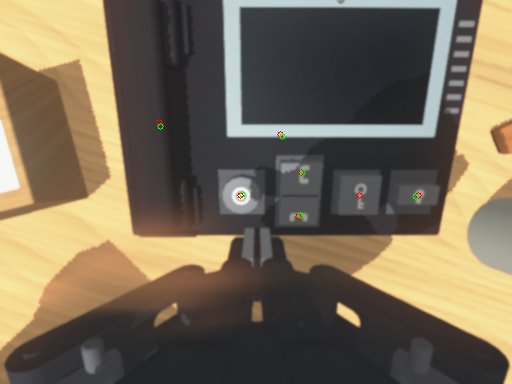

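The overlay puts the predictions on the keys to within 2–3 px: picture (242,195), rocker (301,172/215), door (360,195), light (417,196). I now go to 10 mm above the picture key.

Emit:
servo_tool --pt "0.1 0.13 -0.2 0 0 0 1" --pt "0.1 0.13 -0.4 0 0 0 1" --pt "0.1 0.13 -0.49 0 0 0 1" --pt "0.1 0.13 -0.49 0 0 0 1" --pt "0.1 0.13 -0.49 0 0 0 1"

```text
time: 4.45
tool_pos: [0.5203, -0.1648, 0.0683]
tcp_rot: [-3.059, -0.447, -0.338]
wrist_force: [0.6, 0.4, 0.1]
width: -0.0
grip_force: 0.0
```

```bash
python3 - <<'E'
from fit import *
W=bot.camera_info("wrist");im=save("wrist","w3.png");st=bot.read_state()
for k,v in model([ 0.5931,-0.1829,0.2901,-0.0608,0.039,0.0008]).items():
    p=proj(W,v)[0];cv2.circle(im,tuple(int(q) for q in p),3,(255,0,0),1)
print(st["tool_pos"],st["wrist_force"],proj(W,st["tool_pos"]))
S=bot.camera_info("side");s=bot.read_camera("side")[90:200,220:360]
s=cv2.resize(s,(489,384),interpolation=cv2.INTER_CUBIC)
cv2.imwrite("pics/w3b.png",cv2.resize(np.hstack([im[:,100:450],s]),(800,366))[:,:,::-1])
E
```

```text
[ 0.52091425 -0.16513222  0.06911921] [-0.06576958 -0.56838586  0.67126295] [[258.54156406 242.394663  ]]
```

View pics/w3b.png

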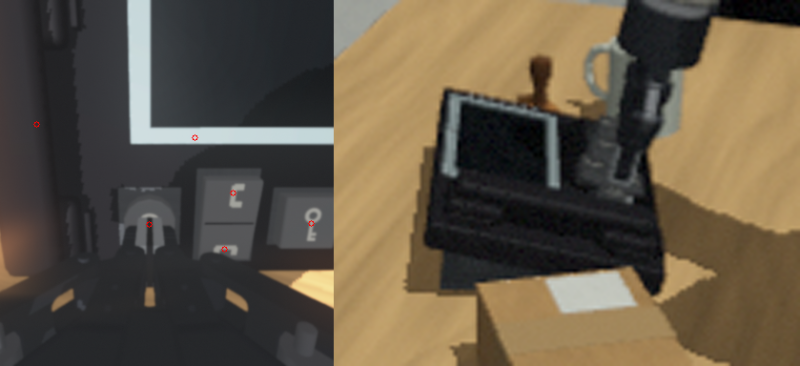

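The fingertip stands over the picture key (150,225 in the composite). I press along the normal in small steps.

Emit:
servo_tool --pt "0.007 0.002 -0.033 0 0 0 1" --pt "0.014 0.004 -0.065 0 0 0 1" --pt "0.017 0.005 -0.078 0 0 0 1" --pt "0.017 0.005 -0.078 0 0 0 1"

```text
time: 4.95
tool_pos: [0.5228, -0.1638, 0.0562]
tcp_rot: [-3.059, -0.448, -0.338]
wrist_force: [-1.0, -1.3, 2.3]
width: -0.001
grip_force: 1.1
```

Emit:
servo_tool --pt "0.002 0.001 -0.01 0 0 0 1" --pt "0.004 0.001 -0.02 0 0 0 1" --pt "0.004 0.001 -0.02 0 0 0 1"

```text
time: 5.25
tool_pos: [0.5234, -0.1637, 0.0533]
tcp_rot: [-3.059, -0.448, -0.339]
wrist_force: [-1.7, -1.2, 4.1]
width: -0.004
grip_force: 2.3
```

Emit:
servo_tool --pt "0.0015 0.0005 -0.0075 0 0 0 1" --pt "0.0015 0.0005 -0.0075 0 0 0 1"

```text
time: 5.45
tool_pos: [0.5236, -0.1636, 0.0522]
tcp_rot: [-3.059, -0.448, -0.339]
wrist_force: [-2.1, -0.6, 5.4]
width: 0.002
grip_force: 2.7
```

Emit:
servo_tool --pt "-0.02 -0.006 0.09 0 0 0 1" --pt "-0.036 -0.01 0.18 0 0 0 1" --pt "0.07 -0.15 0.19 0 0 0 1" --pt "0.2 -0.3 0.19 0 0 0 1" --pt "0.203 -0.298 0.143 0 0 0 1" --pt "0.203 -0.298 0.143 0 0 0 1" --pt "0.203 -0.298 0.143 0 0 0 1"

```text
time: 6.15
tool_pos: [0.5524, -0.2072, 0.0728]
tcp_rot: [-3.058, -0.448, -0.335]
wrist_force: [0.3, -0.4, 0.1]
width: 0.002
grip_force: 0.0
```

```bash
python3 - <<'E'
from fit import *
W=bot.camera_info("wrist");im=save("wrist","w4.png");st=bot.read_state()
for k,v in model([ 0.5931,-0.1829,0.2901,-0.0608,0.039,0.0008]).items():
    p=proj(W,v)[0];cv2.circle(im,tuple(int(q) for q in p),3,(255,0,0),1)
print(st["tool_pos"],st["wrist_force"],proj(W,st["tool_pos"]))
cv2.imwrite("pics/w4b.png",im[:,:,::-1])
E
```

```text
[ 0.55258626 -0.20717275  0.07297881] [ 0.18249971 -0.41128421  0.2852092 ] [[257.69157158 242.7642581 ]]
```

View pics/w4b.png

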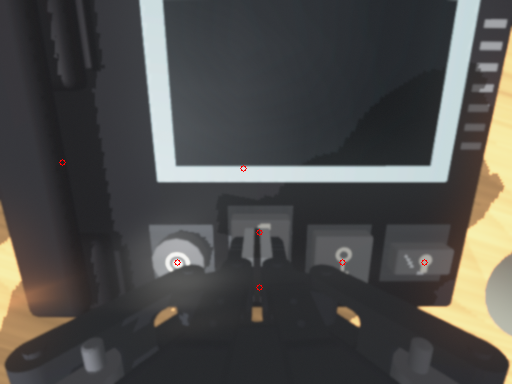

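The fingertip stands over the rocker's far end (259,232), and the predicted points still lie on the keys. I press it.

Emit:
servo_tool --pt "0.007 0.002 -0.033 0 0 0 1" --pt "0.014 0.004 -0.065 0 0 0 1" --pt "0.018 0.005 -0.085 0 0 0 1" --pt "0.021 0.006 -0.1 0 0 0 1" --pt "0.024 0.007 -0.111 0 0 0 1" --pt "0.024 0.007 -0.111 0 0 0 1"

```text
time: 6.8
tool_pos: [0.5577, -0.2068, 0.0571]
tcp_rot: [-3.058, -0.448, -0.339]
wrist_force: [-1.3, 2.6, 6.5]
width: 0.001
grip_force: 2.6
```

Emit:
servo_tool --pt "0.0015 0.0005 -0.007 0 0 0 1" --pt "0.0015 0.0005 -0.007 0 0 0 1"

```text
time: 7.0
tool_pos: [0.5579, -0.2067, 0.0564]
tcp_rot: [-3.058, -0.448, -0.338]
wrist_force: [-1.5, 2.5, 6.5]
width: -0.001
grip_force: 3.4
```

Emit:
servo_tool --pt "-0.02 -0.006 0.09 0 0 0 1" --pt "-0.036 -0.01 0.18 0 0 0 1" --pt "-0.045 -0.2 0.18 0 0 0 1" --pt "-0.057 -0.379 0.14 0 0 0 1" --pt "-0.057 -0.379 0.102 0 0 0 1" --pt "-0.057 -0.379 0.102 0 0 0 1" --pt "-0.057 -0.379 0.102 0 0 0 1"

```text
time: 7.7
tool_pos: [0.5486, -0.2632, 0.0709]
tcp_rot: [-3.058, -0.448, -0.337]
wrist_force: [-0.0, 0.2, -0.7]
width: 0.003
grip_force: 0.0
```

```bash
python3 - <<'E'
from fit import *
W=bot.camera_info("wrist");im=save("wrist","w5.png");st=bot.read_state()
for k,v in model([ 0.5931,-0.1829,0.2901,-0.0608,0.039,0.0008]).items():
    p=proj(W,v)[0];cv2.circle(im,tuple(int(q) for q in p),3,(255,0,0),1)
print(st["tool_pos"],st["wrist_force"],proj(W,st["tool_pos"]))
cv2.imwrite("pics/w5b.png",cv2.resize(im[180:330,60:460],(800,300))[:,:,::-1])
E
```

```text
[ 0.54880328 -0.26313513  0.07109428] [-0.07171061 -0.06050343  0.75963656] [[257.57251984 242.53924722]]
```

View pics/w5b.png

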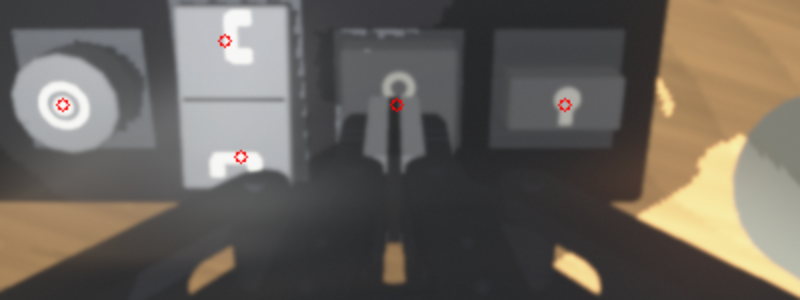

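The fingertip stands over the door key (395,105 in the crop). I check the rocker state numerically before pressing.

```bash
python3 - <<'E'
from fit import *
W=bot.camera_info("wrist");bot.read_camera("wrist")
X,Y,a,u0,y0,uc=[ 0.5931,-0.1829,0.2901,-0.0608,0.039,0.0008]
R=np.array([[np.cos(a),-np.sin(a),0],[np.sin(a),np.cos(a),0],[0,0,1]])
for th in (0,.14,.28):
    b=.14-th  # far up when positive
    for u in (.03,.021,-.021,-.03):
        pt=[R@face(u0+u*np.cos(b),y0-.052+dy,.010+u*np.sin(b))+[X,Y,0] for dy in (.018,0,-.018)]
        print(th,u,((proj(W,pt)-[60,180])*2).round().tolist())
for n in ["talk_far","talk_near"]:
    print(n,[((np.array(d["at"])*[384,512]-[180,60])*2).round() for d in bot.mark_of(n,"wrist")[:1]])
print(bot.read_state()["time"])
E
```

```text
0 0.03 [[160.0, 13.0], [221.0, 13.0], [282.0, 13.0]]
0 0.021 [[165.0, 41.0], [225.0, 41.0], [285.0, 41.0]]
0 -0.021 [[186.0, 156.0], [240.0, 156.0], [295.0, 157.0]]
0 -0.03 [[190.0, 178.0], [243.0, 178.0], [297.0, 179.0]]
0.14 0.03 [[165.0, 9.0], [225.0, 9.0], [285.0, 9.0]]
0.14 0.021 [[169.0, 38.0], [228.0, 38.0], [286.0, 38.0]]
0.14 -0.021 [[183.0, 161.0], [238.0, 161.0], [293.0, 162.0]]
0.14 -0.03 [[186.0, 186.0], [240.0, 186.0], [295.0, 186.0]]
0.28 0.03 [[171.0, 7.0], [229.0, 7.0], [288.0, 7.0]]
0.28 0.021 [[173.0, 36.0], [230.0, 36.0], [288.0, 36.0]]
0.28 -0.021 [[180.0, 165.0], [235.0, 165.0], [292.0, 166.0]]
0.28 -0.03 [[181.0, 192.0], [237.0, 192.0], [292.0, 192.0]]
talk_far [array([ 33., 234.])]
talk_near [array([160., 236.])]
7.9
```

The near-vertical left edge (175 to 183) matches talk = 0.28, so the line is open. I press the door key.

Emit:
servo_tool --pt "0.007 0.002 -0.033 0 0 0 1" --pt "0.014 0.004 -0.065 0 0 0 1" --pt "0.021 0.006 -0.1 0 0 0 1" --pt "0.025 0.007 -0.117 0 0 0 1" --pt "0.025 0.007 -0.117 0 0 0 1"

```text
time: 8.4
tool_pos: [0.5529, -0.2625, 0.0533]
tcp_rot: [-3.058, -0.448, -0.337]
wrist_force: [-2.2, 1.8, 5.1]
width: -0.0
grip_force: 2.3
```

Emit:
servo_tool --pt "-0.02 -0.006 0.09 0 0 0 1" --pt "-0.036 -0.01 0.18 0 0 0 1" --pt "-0.14 0.14 0.18 0 0 0 1" --pt "-0.255 0.287 0.13 0 0 0 1" --pt "-0.255 0.287 0.067 0 0 0 1" --pt "-0.255 0.287 0.067 0 0 0 1" --pt "-0.255 0.287 0.067 0 0 0 1"

```text
time: 9.1
tool_pos: [0.5154, -0.2206, 0.0644]
tcp_rot: [-3.06, -0.448, -0.34]
wrist_force: [0.9, 0.2, 0.1]
width: -0.003
grip_force: 0.0
```

```bash
python3 - <<'E'
from fit import *
W=bot.camera_info("wrist");im=save("wrist","w6.png");st=bot.read_state()
for k,v in model([ 0.5931,-0.1829,0.2901,-0.0608,0.039,0.0008]).items():
    p=proj(W,v)[0];cv2.circle(im,tuple(int(q) for q in p),3,(255,0,0),1)
print(st["tool_pos"],st["wrist_force"],proj(W,st["tool_pos"]))
cv2.imwrite("pics/w6b.png",im[:,:,::-1])
E
```

```text
[ 0.51564167 -0.22081691  0.06451607] [-0.1301557   1.15661785  0.69174957] [[258.16692629 242.61989793]]
```

View pics/w6b.png

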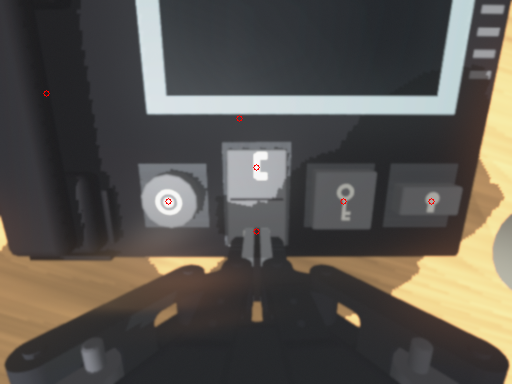

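The fingertip stands over the rocker's near end (257,232), the door key is back up, and nothing has shifted. I press the near end.

Emit:
servo_tool --pt "0.007 0.002 -0.033 0 0 0 1" --pt "0.014 0.004 -0.065 0 0 0 1" --pt "0.018 0.005 -0.085 0 0 0 1" --pt "0.021 0.006 -0.1 0 0 0 1" --pt "0.025 0.007 -0.117 0 0 0 1" --pt "0.025 0.007 -0.117 0 0 0 1"

```text
time: 9.75
tool_pos: [0.5181, -0.2191, 0.0461]
tcp_rot: [-3.059, -0.449, -0.337]
wrist_force: [-5.5, -2.5, 7.8]
width: -0.001
grip_force: 4.5
```

Emit:
servo_tool --pt "-0.02 -0.006 0.1 0 0 0 1" --pt "-0.04 -0.012 0.2 0 0 0 1" --pt "-0.1 -0.02 0.5 0 0 0 1" --pt "-0.12 -0.02 0.6 0 0 0 1" --pt "-0.12 -0.02 0.6 0 0 0 1" --pt "-0.12 -0.02 0.6 0 0 0 1"

```text
time: 10.35
tool_pos: [0.5002, -0.2214, 0.1355]
tcp_rot: [-3.059, -0.448, -0.338]
wrist_force: [-0.2, 0.3, -0.3]
width: -0.002
grip_force: 0.0
```

```bash
python3 - <<'E'
from fit import *
W=bot.camera_info("wrist");im=save("wrist","w7.png");st=bot.read_state()
X,Y,a,u0,y0,uc=[ 0.5931,-0.1829,0.2901,-0.0608,0.039,0.0008]
R=np.array([[np.cos(a),-np.sin(a),0],[np.sin(a),np.cos(a),0],[0,0,1]])
for th,col in ((0,(0,255,0)),(.28,(255,0,0))):
    b=.14-th
    q=[R@face(u0+u*np.cos(b),y0-.052+dy,.010+u*np.sin(b))+[X,Y,0] for u,dy in ((.03,.018),(.03,-.018),(-.03,-.018),(-.03,.018))]
    print(th,proj(W,q).round(1).tolist())
print(st["tool_pos"],st["wrist_force"],st["time"])
cv2.imwrite("pics/w7b.png",cv2.resize(im[100:250,160:460],(800,400),interpolation=cv2.INTER_CUBIC)[:,:,::-1])
E
```

```text
0 [[238.7, 142.8], [282.7, 142.8], [280.2, 208.7], [240.4, 208.7]]
0.28 [[239.3, 142.0], [281.8, 142.0], [281.0, 211.7], [239.9, 211.7]]
[ 0.49954449 -0.22100074  0.13446536] [ 0.07740262 -0.11112555 -0.94029384] 10.4
```

View pics/w7b.png

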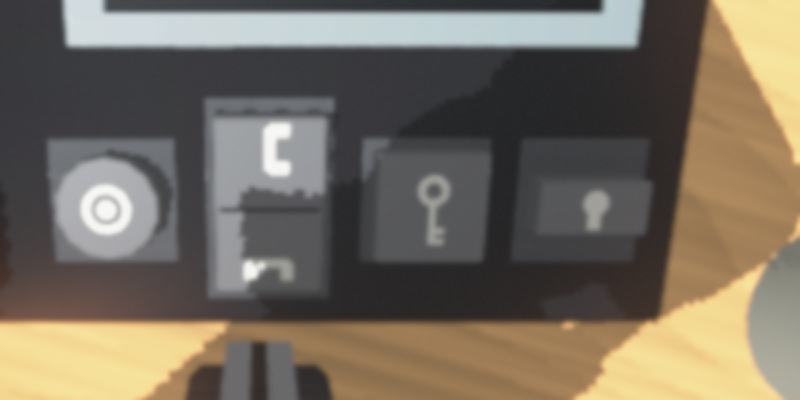

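The rocker's tilt is hard to tell from here. I return to the pose of the earlier closed-state picture (w2) and compare directly.

Emit:
servo_tool --pt "0.015 0.13 0.035 0 0 0 1" --pt "0.03 0.253 0.035 0 0 0 1" --pt "0.03 0.253 0.035 0 0 0 1" --pt "0.03 0.253 0.035 0 0 0 1"

```text
time: 10.8
tool_pos: [0.5039, -0.183, 0.1394]
tcp_rot: [-3.058, -0.45, -0.334]
wrist_force: [0.2, 0.0, 0.2]
width: -0.0
grip_force: 0.0
```

```bash
python3 - <<'E'
from fit import *
im=save("wrist","w8.png")[:,:,::-1];o=cv2.imread("pics/w2.png")
f=lambda x:cv2.resize(x[140:240,210:450],(800,333),interpolation=cv2.INTER_CUBIC)
cv2.imwrite("pics/cmp.png",cv2.resize(np.vstack([f(o),f(np.ascontiguousarray(im))]),(720,600)))
print(bot.read_state()["tool_pos"])
E
```

```text
[ 0.50418533 -0.1835049   0.13973835]
```

View pics/cmp.png

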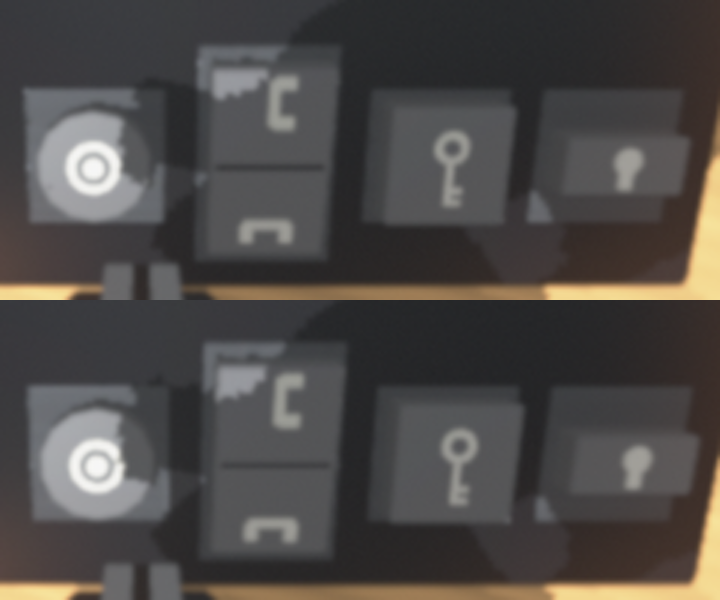

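Both halves show the same rocker tilt (line at row 168 above, 465 below) and the keys up, so the line is closed. I hand the job in.

```bash
python3 -c "
from workcell import bot
print(bot.finish_job())"
```

```text
the job is handed in; nothing more can be done
None
```

The job is handed in: I tapped the picture key, opened the line, tapped the door-release key and closed the line, using light presses only. The last picture matches the closed-line start, with the keys up and no visible shift; no verdict came back.

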